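# Set up the folding rim gauge beside the potter's wheel

### The arm

A 7-joint arm with a two-finger parallel gripper is mounted at the origin on the work surface. World frame = base frame: x ahead of the robot, y to its left, z up, the work surface at z = 0. Lengths are in m, angles in rad, forces in N, time in s.
With the tool pointing down it reaches from about 0.375 to 0.925 m from the base axis. Payload 3.1 kg.
Tool frame: the origin (TCP) lies between the finger pads; the fingertips stand 11 mm ahead of it and the grasp point (between the pads) lies 8 mm behind it; z points along the fingers, y is the line along which they close (so a half turn about z gives the same grasp; the last joint's range is limited). The gripper opens to 85 mm and grips with 20 to 120 N. Pads are 22 mm wide; open, the fingers measure 114 mm over their backs; the gripper's body (76 mm by 85 mm) begins 54 mm behind the grasp point. The pads swing forward as they close: fully open they stand 13 mm farther back than shut.
Start: joints at [-0.098, 0.383, 0.044, 1.598, -0.018, 1.161, -0.05], TCP at [0.65, 0, 0.242] pointing down, gripper open.
Joint ranges: [-2.61, 2.61], [-0.41, 2.15], [-1.48, 1.57], [0, 2.5], [-1.57, 4.71], [0.05, 1.97], [-2.85, 2.85]. Speed limits (rad/s): [2.79, 2.79, 3.14, 3.14, 3.14, 3.14, 3.14].

### API

Orientations are given as a 3x3 rotation matrix whose columns are the frame's x, y, z axes.
In Python, from cell import r gives the robot as it stands. The module is installed in compiled form; this text tells all that it offers.
- The arm moves only by the tool servo_tool, never from a script. Its argument "increments" is a list that holds one entry, the list of rows, each a list of 7 numbers: the shift along the tool's x, y, z in mm, then the turn, a rotation vector about the tool's x, y, z in degrees, then the opening, from -1 (shut) to 1 (fully open). In form: [[[tx, ty, tz, wx, wy, wz, fingers], ...]]. A call has exactly 10 rows; each row is the pose to reach, as a shift and turn from the pose commanded when the call began, along the tool's axes at that moment; what a row does not reach only later rows make up. A row lasts 1/12 s, in which the tool goes at most 41.7 mm and 7.16 degrees, less where a joint would pass 70% of its speed; a pose out of reach is approached as far as the arm can. A call with a gripper value outside its range is refused whole. The fingers move at their own pace and stop on an object; "force" is the grip in N (left out, the last holds). Time passes only in rows, so rows that repeat a pose let the fingers close, or fill a call up. It gives the time, the measured TCP pose, the force, the opening and the grip force at its end, in the units of the state.
- r.read_state(): the state, without advancing time (a new reading comes with each control period).
- r.capture(name): name is "scene" or "side" or "wrist"; returns (picture, depth): 480x640x3 uint8, red, green, blue; 480x640 float32, m along the optical axis (not along the pixel's ray), 0 where there is no reading.
- r.get_calibration(name): a dict with "camera_matrix" (3x3 intrinsics, pixels), "k1" (the pictures are not rectified: a ray, as slopes to the right and down, at radius r is drawn at 1 + k1 r^2 times it, then the intrinsics apply), "R" (3x3) and "t" (3): a world point X has camera coordinates R X + t; the wrist camera has in their place "mount" (4x4, takes a point from camera to tool coordinates, whose origin is the TCP and whose axes are the flange's). Camera axes: x right, y down, z forward; pixel columns grow to the right and rows downward; lengths in m; the calibration is good to about 2 mm. A picture is of the moment at which its call begins: read the wrist's pose just before it. get_calibration takes no time and is no camera call.
- r.job_done(): hands the job in; it is judged then, once.
The state is a dict: "time_s": time; "q": joint angles; "qd": joint speeds; "tau": joint torques, N m; "tcp_pos": TCP position; "orientation": TCP orientation; "wrist_force": force on the tool from outside, world axes, zero at the start; "wrist_torque": the same for the moment, N m; "grip_width": opening from 0.0 (shut) to 1.0 (fully open); "grip_force": force on a finger pad.
Only numpy, scipy, OpenCV 4.12 (cv2) and the standard library are available. Lean on these libraries where they do the work, as an engineer would, in place of code of your own. Each camera call takes 0.05 s, during which the arm holds its last target. There are 200 camera calls.

### The job

Swing the lying post of the rim gauge up until it stands fully upright against its stop. Then turn the winged thumbscrew at the head of the post clockwise until it bottoms, and back it off a quarter of a turn so that the pivot is snug but not locked. Let go, with the post still upright, and leave the bowl on the wheel and the tools and pots lying about where they are.

Things in the scene. Friction and masses are not known exactly. Their poses are not given: they have to be found in the camera images.
- gauge_base: Dark steel base of the rim gauge, fixed to the table. Origin on the table under the pivot, z up. Plate 90 x 85 x 12 mm, with a tongue 34 mm wide and 12 mm thick along +y to y = 160 mm. The post lies along the base's +y and swings up in its y-z plane; upright it stands over the origin.
- pivot (a point): Centre of the post's pivot pin, 32 mm above the table; the pin lies along the base's x. The two lugs that carry it are 41 mm over their outsides along x, 30 mm along y, 44 mm high. Axes as the base's.
- rest (a point): Top of the rubber rest on the tongue (26 x 12 mm), 130 mm along the base's +y from the pivot, 23 mm above the table; the post lies on it or is left a little above it.
- gauge_post (a joint): Angle of the post (rad): 0 = lying level along the base's +y, 1.571 = upright against a hard stop. Starts lying or nearly so (0 to 0.2). Stiff pivot, friction about 0.45 N m: it takes some 5 N at the end of the post to raise it, and it stays at whatever angle it is left. Post with thumbscrew weighs about 0.3 kg.
- post_grip (a point): Point on the post's axis, 172 mm from the pivot, good to hold. The post is a round steel rod of 16 mm diameter, its end 200 mm from the pivot; lying level its axis is 32 mm above the table. z runs along the rod away from the pivot, x along the pivot pin, y upright = base's y. At 99 to 115 mm from the pivot it has a collar of 28 mm diameter, which carries the pointer.
- pointer_tip (a point): Ball (12 mm) at the tip of the gauge's brass pointer, a 7 mm rod fixed square to the post: 107 mm from the pivot along the post, 90 mm out from its axis along post_grip's -y. It sticks straight up while the post lies and points level over the bowl's rim when the post stands.
- thumbscrew (a joint): Angle of the thumbscrew (rad): 0 = bottomed, a hard stop felt as a sudden rise of the turning moment; it grows as the screw is backed off, counter-clockwise seen from the head of the post (from above when upright). Clockwise tightens. Starts 2.0 to 3.1 backed off. Drag about 0.06 N m; stays where left; does not shift along its axis. A quarter turn off the stop reads 1.571.
- wing_grip (a point): Centre of the thumbscrew's flat wing bar, on the post's axis, 220 mm from the pivot. Bar 44 mm long (this point's x), 9 mm thick (y), 24 mm tall (z, 12 mm each way); z points along the post away from the pivot. Below it a round foot of 22 mm, then the post's end 20 mm below this point. Bottomed, the bar lies along the pivot pin (base's x); a quarter turn off, square to the pin.
- wheel: Grey banding wheel, fixed to the table, on the base's -y side, about 165 mm from the gauge's pivot; its round metal head, 220 mm across, is 60 mm above the table. Origin on the table at its axis.
- bowl: Loose clay bowl, 130 mm across the rim, 58 mm high, standing on the wheel head; origin at the centre of its underside. To be left alone.
- wood_rib: Loose light wooden rib, about 60 x 60 x 8 mm, lying on the table; to be left alone.
- brush: Loose brush lying on the table; to be left alone.
- mug: Loose white mug, 80 mm across, 85 mm high, standing; to be left alone.
- glaze_jar: Loose lidded blue jar, 68 mm across, 85 mm high, standing; to be left alone.
- scraper: Loose flat steel scraper, 90 x 55 x 5 mm; to be left alone.
- trim_stick: Loose trimming tool, a wooden bar 150 mm long with a steel tip, lying on the table; to be left alone.

How it is judged:
On the way, in this order (a step that is already met when the one before it is completed fails the run):
1. the post stands upright (within 0.1 rad), the thumbscrew not yet bottomed (value of joint gauge_post above 1.47 rad), for 0.2 s.
2. with the post upright, the thumbscrew is turned until it bottoms (within 0.12 rad of its stop) (value of joint gauge_post above 1.47 rad and value of joint thumbscrew below 0.12 rad), for 0.2 s.
At the end, for the whole second after the job is handed in: The post stands upright (joint above 1.47 rad), the thumbscrew is a quarter turn off its stop (1.2 to 1.94 rad, that is 1.57 within about 21 degrees), and the bowl is at rest (value of joint gauge_post above 1.47 rad and value of joint thumbscrew between 1.2 and 1.94 rad and linear speed of bowl below 0.02 m/s); the robot touches nothing.
It fails at once if the bowl on the wheel is moved by more than 20 mm (distance of bowl from where it was at the start of the episode above 0.02 m).
It fails at once if any of the loose tools and pots (rib, brush, mug, jar, scraper, trimming tool) is moved by more than 20 mm (distance of any of wood_rib, brush, mug, glaze_jar, scraper, trim_stick from where it was at the start of the episode above 0.02 m).
It also fails if it takes over 64 s, if anything falls off the work surface, if the arm or the gripper's body presses on something with over 40 N, if the wrist force passes 120 N, or if a joint passes its speed limit or range.

## Working session

There is one attempt and no reset: what is moved stays moved. The work goes in short steps, Python scripts to look and compute and a tool call to move; the robot and the scene stay as the last step left them, time stands still between calls to the robot, and variables do not carry over. Pictures are saved under pics/ and viewed, at most 10 in all, crops included, and the job is handed in when it is done.

Besides the shell and the picture viewer there is one more tool, called after ">>>" as name(argument=value, ...), one argument or row to a line, values as JSON. servo_tool: Moves the arm, as the interface text tells. Its arguments: {"type":"object","properties":{"increments":{"type":"array","items":{"type":"array","items":{"type":"array","items":{"type":"number"}}}},"force":{"type":"number"}},"required":["increments"]}

```bash
mkdir -p pics
cat > h.py <<'E'
import numpy as np, cv2
from cell import r
def pt(name,u,v,depth,st=None):
    c=r.get_calibration(name);K=np.array(c["camera_matrix"]);k=c["k1"]
    a=np.array([(u-K[0,2])/K[0,0],(v-K[1,2])/K[1,1]]);s=a.copy()
    for _ in range(20): s=a/(1+k*(s@s))
    p=np.array([s[0],s[1],1])*depth
    if name=="wrist":
        M=np.array(c["mount"]);p=M[:3,:3]@p+M[:3,3]
        return np.array(st["orientation"])@p+np.array(st["tcp_pos"])
    return np.array(c["R"]).T@(p-np.array(c["t"]))
def cloud(name,d,st=None):
    c=r.get_calibration(name);K=np.array(c["camera_matrix"]);k=c["k1"]
    u,v=np.meshgrid(np.arange(640),np.arange(480))
    a=np.stack([(u-K[0,2])/K[0,0],(v-K[1,2])/K[1,1]],-1);s=a.copy()
    for _ in range(20): s=a/(1+k*(s**2).sum(-1,keepdims=True))
    p=np.dstack([s,np.ones((480,640))])*d[...,None]
    if name=="wrist":
        M=np.array(c["mount"]);p=p@M[:3,:3].T+M[:3,3]
        return p@np.array(st["orientation"]).T+np.array(st["tcp_pos"])
    return (p-np.array(c["t"]))@np.array(c["R"])
def shot(name,f):
    st=r.read_state();im,d=r.capture(name)
    cv2.imwrite(f"pics/{f}.png",im[...,::-1]);np.savez(f"pics/{f}.npz",d=d,im=im,p=cloud(name,d,st))
    return im,d,st
E
python3 - <<'E'
from h import *
for n in("scene","side","wrist"):
    im,d,st=shot(n,n+"0")
    c=r.get_calibration(n);print(n,c)
print(st)
E
```

```text
scene {'camera_matrix': array([[584.40771965,   0.        , 321.93489272],
       [  0.        , 584.40771965, 246.39710797],
       [  0.        ,   0.        ,   1.        ]]), 'k1': 0.01723289756280044, 'R': array([[ 0.82451758,  0.56544531, -0.02103216],
       [ 0.38903098, -0.59348221, -0.70458056],
       [-0.41088399,  0.5727569 , -0.70931226]]), 't': array([-0.47162784, -0.06804843,  1.30859365])}
side {'camera_matrix': array([[499.39015913,   0.        , 310.69181501],
       [  0.        , 499.39015913, 238.38042313],
       [  0.        ,   0.        ,   1.        ]]), 'k1': -0.0026383240562195777, 'R': array([[-0.9200451 , -0.39173046,  0.00801654],
       [-0.30100993,  0.6935791 , -0.65447769],
       [ 0.25081874, -0.60456205, -0.75603881]]), 't': array([0.50740669, 0.13703399, 1.10635621])}
wrist {'camera_matrix': array([[410.38819649,   0.        , 319.48916623],
       [  0.        , 410.38819649, 243.14841341],
       [  0.        ,   0.        ,   1.        ]]), 'k1': -0.05406369926816586, 'mount': array([[ 9.00772805e-04, -9.61079473e-01, -2.76270582e-01,
      
[... 403 characters left out ...]
, 'qd': array([ 0.00057552, -0.00317072, -0.00178496, -0.00339239,  0.00096106,
        0.0017039 ,  0.00035703]), 'tau': array([ 2.75694918e-03, -4.34731865e+01,  1.02928251e+00, -2.50458258e+01,
        1.08449228e-02,  5.45091054e-03, -1.99926194e-05]), 'tcp_pos': array([ 6.49150466e-01, -4.65300986e-06,  2.41001201e-01]), 'orientation': array([[-1.18547481e-05,  9.99997040e-01, -2.43288198e-03],
       [ 9.99999996e-01,  1.16359473e-05, -8.99489632e-05],
       [-8.99203881e-05, -2.43288303e-03, -9.99997036e-01]]), 'wrist_force': array([0.41155706, 0.242564  , 0.31784102]), 'wrist_torque': array([ 0.01329063,  0.02294644, -0.00508829]), 'grip_force': 0.0, 'grip_width': 1.004011615302198}
```

View pics/scene0.png

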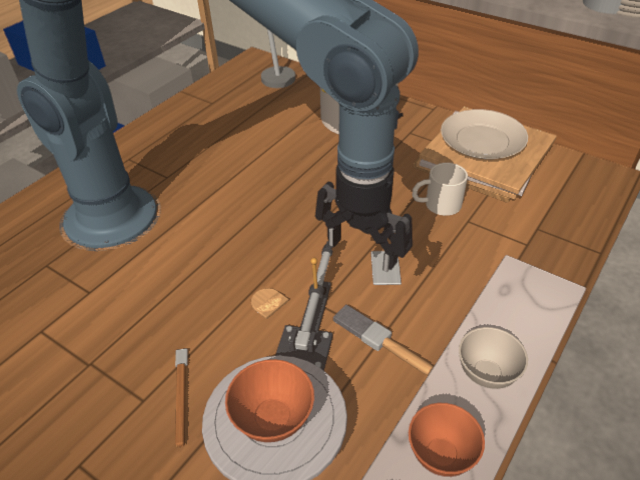

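View pics/side0.png

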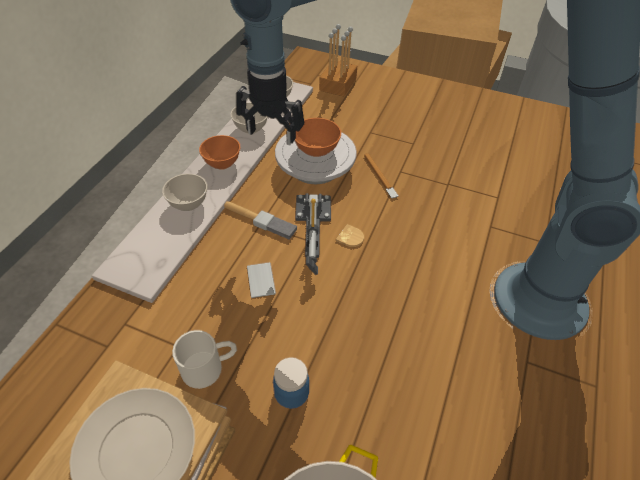

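The scene view shows the post running from the pivot at about (303,340) towards (330,250), with the pointer ball at (315,262). In the side view the pivot is at about (313,200) and the head at (313,268). I'll enlarge both.

Run:
```python
from h import *
a=cv2.imread("pics/scene0.png")[230:370,260:360];b=cv2.imread("pics/side0.png")[180:280,270:370]
a=cv2.resize(a,None,fx=4,fy=4,interpolation=2);b=cv2.resize(b,None,fx=4,fy=4,interpolation=2)
o=np.zeros((560,800,3),np.uint8);o[:,:400]=a;o[:400,400:]=b;cv2.imwrite("pics/crop0.png",o)
for n,L in(("scene",[(316,262),(303,338),(309,318),(314,300),(320,285),(326,268),(330,252),(270,370)]),("side",[(313,200),(313,215),(312,235),(312,250),(313,265)])):
    z=np.load(f"pics/{n}0.npz")
    for u,v in L: print(n,u,v,z["p"][v,u].round(3),z["d"][v,u])
# objects above the table
p=np.load("pics/side0.npz")["p"]
```

```text
scene 316 262 [0.539 0.036 0.132] 1.0137203
scene 303 338 [ 0.572 -0.056  0.041] 1.012538
scene 309 318 [ 0.556 -0.016  0.044] 1.039789
scene 314 300 [0.541 0.022 0.045] 1.0674449
scene 320 285 [0.534 0.051 0.053] 1.0807905
scene 326 268 [ 0.49   0.133 -0.   ] 1.1837308
scene 330 252 [0.504 0.129 0.057] 1.135238
scene 270 370 [ 0.592 -0.167  0.101] 0.8981228
side 313 200 [0.531 0.038 0.137] 1.1128572
side 313 215 [0.53 0.04 0.09] 1.1473157
side 312 235 [0.522 0.064 0.049] 1.1617558
side 312 250 [0.502 0.11  0.055] 1.1244004
side 313 265 [0.484 0.147 0.053] 1.0988613
```

View pics/crop0.png

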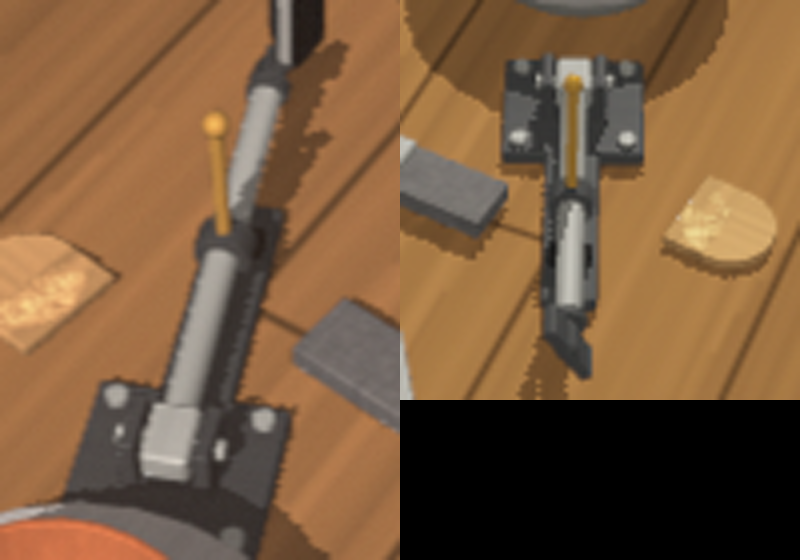

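View pics/wrist0.png

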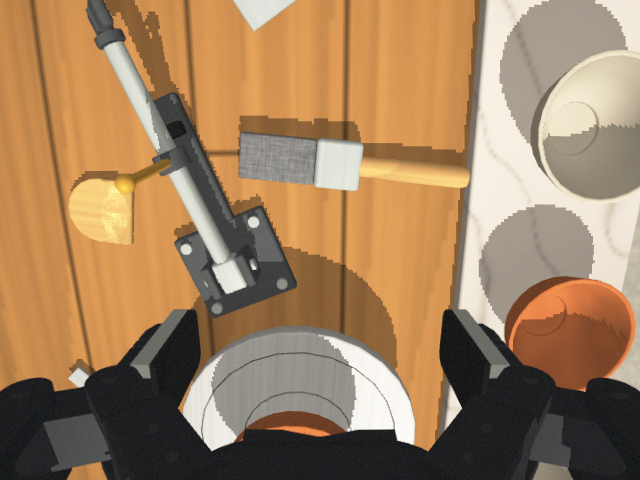

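The crops show the collar and pointer, and the dark foot and wing beyond the rod's end at wrist pixel about (105,35). The wrist view has the rod running from (225,262) to (115,50). Next I fit the rod.

Run:
```python
from h import *
P=[]
for n,a,b in(("wrist",(220,252),(118,58)),("scene",(309,318),(314,302)),("scene",(321,283),(327,262))):
    p=np.load(f"pics/{n}0.npz")["p"]
    c=r.get_calibration(n)
    st=r.read_state()
    cam=np.array(st["orientation"])@np.array(c["mount"])[:3,3]+st["tcp_pos"] if n=="wrist" else -np.array(c["R"]).T@np.array(c["t"])
    Q=[]
    for t in np.linspace(0,1,40):
        u,v=np.array(a)*(1-t)+np.array(b)*t
        q=p[int(round(v)),int(round(u))]
        w=(q-cam)/np.linalg.norm(q-cam); Q.append(q+w*.008)
    Q=np.array(Q);m=np.median(Q,0)
    Q=Q[(Q[:,2]>.02)&(Q[:,2]<.09)]
    for _ in range(4):
        m=Q.mean(0);d=np.linalg.svd(Q-m)[2][0];d*=np.sign(d[1])
        e=np.linalg.norm((Q-m)-np.outer((Q-m)@d,d),axis=1);Q=Q[e<max(.0025,1.5*np.median(e))]
    print(n,len(Q),m.round(4),d.round(4),"elev",np.arcsin(d[2]).round(3),"az",np.degrees(np.arctan2(d[1],d[0])).round(2), e.max().round(4))
    # point at axis height .032
    s=(.032-m[2])/d[2]; print(" z=.032 at",(m+s*d).round(4))
p=np.load("pics/wrist0.npz")["p"]
for u,v in((125,184),(186,249),(253,222),(282,284),(217,309),(105,37),(96,10),(172,158),(230,275),(315,440)): print((u,v),p[v,u].round(4))
```

```text
wrist 36 [0.5284 0.0462 0.0397] [-0.3819  0.9208  0.0791] elev 0.079 az 112.53 0.0019
 z=.032 at [ 0.5658 -0.044   0.032 ]
scene 35 [0.547  0.0045 0.0382] [-3.682e-01  9.298e-01 -1.000e-04] elev -0.0 az 111.6 0.0023
 z=.032 at [-2.04516e+01  5.30343e+01  3.20000e-02]
scene 31 [0.5162 0.0894 0.0409] [-0.3648  0.9309  0.0191] elev 0.019 az 111.4 0.0019
 z=.032 at [ 0.6858 -0.3434  0.032 ]
(125, 184) [0.5349 0.0378 0.1353]
(186, 249) [ 0.5264 -0.0383  0.0153]
(253, 222) [ 0.5893 -0.0128  0.0163]
(282, 284) [ 0.6137 -0.072   0.016 ]
(217, 309) [ 0.5509 -0.0979  0.0158]
(105, 37) [0.4951 0.133  0.0583]
(96, 10) [0.6493 0.0701 0.3724]
(172, 158) [0.5345 0.0464 0.0523]
(230, 275) [ 0.5714 -0.054   0.0406]
(315, 440) [0.6483 0.0103 0.3058]
```

```bash
cat >> h.py <<'E'
from scipy.spatial.transform import Rotation as Ro
PV=np.array([.570,-.055,.032]);az=np.radians(112.3)
ey=np.array([np.cos(az),np.sin(az),0]);ez=np.array([0,0,1.]);ex=np.cross(ey,ez)
def Rt(th): # tool tilt in base plane: toolz=-sin th ey - cos th ez ; tool y=ex
    z=-np.sin(th)*ey-np.cos(th)*ez; return np.column_stack([np.cross(ex,z),ex,z])
def inc(p,R,st=None):
    st=st or r.read_state();R0=np.array(st["orientation"])
    return np.r_[R0.T@(p-np.array(st["tcp_pos"]))*1000,np.degrees(Ro.from_matrix(R0.T@R).as_rotvec())].round(1)
def post(a,L,thd,back=0,up=0):
    R=Rt(np.radians(thd));g=PV+L*(np.cos(a)*ey+np.sin(a)*ez)
    return g+R[:,2]*(.008-back)+up*ez,R
E
python3 - <<'E'
from h import *
print(ex)
print(post(.07,.168,30)[0])
print(inc(*post(.07,.168,30,.08,.08)),inc(*post(.07,.168,30,.05)),inc(*post(.07,.168,30)))
p,R=post(.07,.168,30,.05)
for b in (0,):
  R0=R;print(R0.T@(post(.07,.168,30)[0]-p))
E
```

```text
[ 0.92520972  0.37945616 -0.        ]
[0.50792531 0.09635373 0.0368222 ]
[ 133.4 -156.4   55.4   -6.   -29.6  -21.8] [ 119.5 -150.5  161.4   -6.   -29.6  -21.8] [  96.4 -140.9  204.6   -6.   -29.6  -21.8]
[ 6.93889390e-18 -3.46944695e-17  5.00000000e-02]
```

>>> servo_tool(
  increments=[
    [[33,-39,14,-1,-5,-4,1],[67,-78,28,-2,-10,-8,1],[100,-117,42,-3,-15,-12,1],[133,-156,55,-4,-20,-16,1],[133,-156,55,-5,-25,-20,1],[133,-156,55,-6,-29.6,-21.8,1],[133,-156,55,-6,-29.6,-21.8,1],[126,-153,110,-6,-29.6,-21.8,1],[119.5,-150.5,140,-6,-29.6,-21.8,1],[119.5,-150.5,161,-6,-29.6,-21.8,1]],
  ],
  force=40,
)

```text
time_s: 0.98
tcp_pos: [0.4989, 0.1163, 0.0788]
orientation: [[-0.326, 0.926, 0.189], [0.802, 0.377, -0.464], [-0.501, -0.0, -0.865]]
wrist_force: [-0.3, -0.9, 0.1]
grip_width: 1.0
grip_force: 0.0
```

Run:
```python
from h import *
im,d,st=shot("wrist","w1")
print(st["q"].round(2),st["tcp_pos"].round(4),inc(*post(.07,.168,30)))
```

```text
[-0.58  0.42 -0.04  2.06  0.68  0.92 -0.73] [0.4989 0.1163 0.0788] [ 0.1  4.2 44.  -0.5  0.1  0.1]
```

View pics/w1.png

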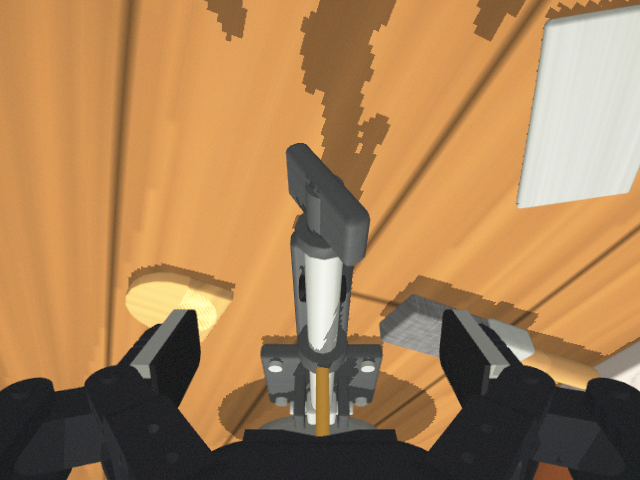

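The rod is centred between the open fingers (u≈322), and the wing lies beyond it. I'll check the settled state, then go in.

Run:
```python
from h import *
st=r.read_state();print(st["tcp_pos"].round(4),st["qd"].round(3),inc(*post(.07,.168,30)))
```

```text
[0.4961 0.1152 0.075 ] [ 0.003 -0.061 -0.021 -0.003 -0.054  0.125  0.089] [ 0.1  4.2 44.  -0.5  0.1  0.1]
```

>>> servo_tool(
  increments=[
    [[0,1,15,0,0,0,1],[0,3,30,0,0,0,1],[0,3,45,0,0,0,1],[0,3,45,0,0,0,0.3],[0,3,45,0,0,0,-0.3],[0,3,45,0,0,0,-1],[0,3,45,0,0,0,-1],[0,3,45,0,0,0,-1],[0,3,45,0,0,0,-1],[0,3,45,0,0,0,-1]],
  ],
  force=40,
)

```text
time_s: 1.87
tcp_pos: [0.5075, 0.0995, 0.0418]
orientation: [[-0.329, 0.926, 0.187], [0.801, 0.378, -0.464], [-0.5, -0.002, -0.866]]
wrist_force: [-5.8, 0.2, 1.0]
grip_width: 0.174
grip_force: 40.4
```

Run:
```python
from h import *
st=r.read_state();print(st["tcp_pos"].round(4),st["grip_width"],st["grip_force"],st["wrist_force"].round(1),inc(*post(.07,.168,30)))
for a,t in((.4,12),(.75,-8),(1.1,-27),(1.3,-40),(1.571,-56)): print(a,t,inc(*post(a,.168,t)))
```

```text
[0.5075 0.0995 0.0418] 0.17428500593471852 40.39633512496948 [-5.8  0.2  1. ] [-0.2 -0.8  5.9 -0.2 -0.  -0. ]
0.4 12 [-35.7  -0.9 -34.6  -0.2  18.   -0. ]
0.75 -8 [-85.3  -1.  -62.5  -0.2  38.   -0.1]
1.1 -27 [-1.416e+02 -1.000e+00 -7.160e+01 -1.000e-01  5.700e+01 -1.000e-01]
1.3 -40 [-1.739e+02 -1.000e+00 -6.810e+01 -1.000e-01  7.000e+01 -1.000e-01]
1.571 -56 [-2.155e+02 -9.000e-01 -5.310e+01 -1.000e-01  8.600e+01 -1.000e-01]
```

Run:
```python
from h import *
st=r.read_state();R0=np.array(st["orientation"])
print(st["tcp_pos"].round(4))
b,_=post(.07,.168,30,.006)
for a in (.07,.15,.23,.31,.39,.47,.55): 
    t=30-np.degrees(a-.07);p,R=post(a,.168,t,.006);print(a,(R0.T@(p-b)*1000).round(1),round(30-t,1))
```

```text
[0.5075 0.0995 0.0418]
0.07 [0. 0. 0.] 0.0
0.15 [ -7.8  -0.  -10.8] 4.6
0.23 [-16.4  -0.1 -21. ] 9.2
0.31 [-25.9  -0.1 -30.5] 13.8
0.39 [-36.   -0.1 -39.1] 18.3
0.47 [-46.8  -0.1 -47. ] 22.9
0.55 [-58.2  -0.1 -53.9] 27.5
```

>>> servo_tool(
  increments=[
    [[-3.5,0,-5,0,2.3,0,-1],[-7.8,0,-10.8,0,4.6,0,-1],[-12,0,-16,0,6.9,0,-1],[-16.4,0,-21,0,9.2,0,-1],[-26,0,-30.5,0,13.8,0,-1],[-36,0,-39,0,18.3,0,-1],[-47,0,-47,0,22.9,0,-1],[-58,0,-54,0,27.5,0,-1],[-58,0,-54,0,27.5,0,-1],[-58,0,-54,0,27.5,0,-1]],
  ],
)

```text
time_s: 2.7
tcp_pos: [0.5169, 0.0764, 0.1186]
orientation: [[-0.378, 0.926, 0.013], [0.925, 0.378, -0.041], [-0.043, -0.003, -0.999]]
wrist_force: [-4.5, -1.2, 2.5]
grip_width: 0.167
grip_force: 41.7
```

Run:
```python
from h import *
st=r.read_state();R0=np.array(st["orientation"])
print(st["tcp_pos"].round(4),st["q"].round(2),st["wrist_force"].round(1))
d=st["tcp_pos"]-PV;print("in-plane y,z",d@ey,d[2],"x",d@ex,"th",np.degrees(np.arcsin(-R0[:,2]@ey)))
a0=.55;b,_=post(a0,.168,2.5,.006);print("exp",(b-PV)@ey,b[2]-.032);Rb=Rt(np.radians(2.5))
for a in np.arange(.63,1.6,.08):
    t=2.5-np.degrees(a-a0);p,R=post(a,.168,t,.006);print(a.round(2),(Rb.T@(p-b)*1000).round(1),round(2.5-t,1))
```

```text
[0.5169 0.0764 0.1186] [-0.1   0.3  -0.17  2.    0.13  0.84  0.04] [-4.5 -1.2  2.5]
in-plane y,z 0.1416838091642953 0.08664825331945716 x 0.0007004637763000643 th 2.467161794314941
exp 0.14313688093126634 0.08581335801718704
0.63 [ -7.8   0.  -10.8] 4.6
0.71 [-16.4   0.  -21. ] 9.2
0.79 [-25.9  -0.  -30.5] 13.8
0.87 [-36.    0.  -39.1] 18.3
0.95 [-46.8  -0.  -47. ] 22.9
1.03 [-58.2   0.  -53.9] 27.5
1.11 [-70.1   0.  -59.9] 32.1
1.19 [-82.5  -0.  -65. ] 36.7
1.27 [-95.2   0.  -69. ] 41.3
1.35 [-108.2    0.   -72. ] 45.8
1.43 [-121.4   -0.   -74. ] 50.4
1.51 [-134.7    0.   -74.9] 55.0
1.59 [-148.1   -0.   -74.7] 59.6
```

Tracking is excellent. Next is the same arc up to about 1.03.

>>> servo_tool(
  increments=[
    [[-3.5,0,-5,0,2.3,0,-1],[-7.8,0,-10.8,0,4.6,0,-1],[-12,0,-16,0,6.9,0,-1],[-16.4,0,-21,0,9.2,0,-1],[-26,0,-30.5,0,13.8,0,-1],[-36,0,-39,0,18.3,0,-1],[-47,0,-47,0,22.9,0,-1],[-58,0,-54,0,27.5,0,-1],[-58,0,-54,0,27.5,0,-1],[-58,0,-54,0,27.5,0,-1]],
  ],
)

```text
time_s: 3.53
tcp_pos: [0.538, 0.0241, 0.1745]
orientation: [[-0.342, 0.925, -0.165], [0.839, 0.379, 0.391], [0.424, -0.005, -0.905]]
wrist_force: [-5.8, -2.6, 2.7]
grip_width: 0.171
grip_force: 41.6
```

Run:
```python
from h import *
st=r.read_state();R0=np.array(st["orientation"])
print(st["tcp_pos"].round(4),st["q"].round(2),st["wrist_force"].round(1))
d=st["tcp_pos"]-PV;print("in-plane y,z",d@ey,d[2],"x",d@ex,"th",np.degrees(np.arcsin(-R0[:,2]@ey)))
b,_=post(1.03,.168,-25,.006);print("exp",(b-PV)@ey,b[2]-.032)
```

```text
[0.538  0.0241 0.1745] [ 0.27  0.4  -0.21  1.8  -0.33  1.17  0.62] [-5.8 -2.6  2.7]
in-plane y,z 0.08533997281704947 0.14248788594029554 x 0.0003992142280587682 th -25.111972806945722
exp 0.0873348024784339 0.14221361460961207
```

>>> servo_tool(
  increments=[
    [[-3.5,0,-5,0,2.3,0,-1],[-7.8,0,-10.8,0,4.6,0,-1],[-12,0,-16,0,6.9,0,-1],[-16.4,0,-21,0,9.2,0,-1],[-26,0,-30.5,0,13.8,0,-1],[-36,0,-39,0,18.3,0,-1],[-47,0,-47,0,22.9,0,-1],[-58,0,-54,0,27.5,0,-1],[-58,0,-54,0,27.5,0,-1],[-58,0,-54,0,27.5,0,-1]],
  ],
)

```text
time_s: 4.37
tcp_pos: [0.5668, -0.0473, 0.197]
orientation: [[-0.228, 0.925, -0.304], [0.565, 0.38, 0.732], [0.793, -0.005, -0.609]]
wrist_force: [-5.9, -4.3, -0.2]
grip_width: 0.168
grip_force: 41.4
```

Run:
```python
from h import *
st=r.read_state();R0=np.array(st["orientation"])
print(st["tcp_pos"].round(4),st["q"].round(2),st["wrist_force"].round(1))
d=st["tcp_pos"]-PV;print("in-plane y,z",d@ey,d[2],"x",d@ex,"th",np.degrees(np.arcsin(-R0[:,2]@ey)))
b,_=post(1.51,.168,-52.5,.006);print("exp",(b-PV)@ey,b[2]-.032)
```

```text
[ 0.5668 -0.0473  0.197 ] [ 0.49  0.68 -0.22  1.52 -0.54  1.6   0.83] [-5.9 -4.3 -0.2]
in-plane y,z 0.008313574716237296 0.16496214337062992 x 9.314718629723287e-07 th -52.46368999966265
exp 0.01179419872543932 0.16647209252157066
```

>>> servo_tool(
  increments=[
    [[-2,0,-2.7,0,1,0,-1],[-4,0,-5.5,0,2,0,-1],[-6,0,-8,0,3.5,0,-1],[-8,0,-11,0,4.5,0,-1],[-10,0,-13,0,5.7,0,-1],[-10,0,-13,0,5.7,0,-1],[-10,0,-13,0,5.7,0,-1],[-10,0,-13,0,5.7,0,-1],[-10,0,-13,0,5.7,0,-1],[-10,0,-13,0,5.7,0,-1]],
  ],
)

```text
time_s: 5.2
tcp_pos: [0.57, -0.055, 0.1977]
orientation: [[-0.198, 0.921, -0.336], [0.481, 0.39, 0.785], [0.854, -0.006, -0.52]]
wrist_force: [-11.0, 6.0, -2.9]
grip_width: 0.17
grip_force: 40.7
```

Run:
```python
from h import *
st=r.read_state();R0=np.array(st["orientation"])
print(st["tcp_pos"].round(4),st["q"].round(2),st["wrist_force"].round(1))
d=st["tcp_pos"]-PV;print("in-plane y,z",d@ey,d[2],"x",d@ex,"th",np.degrees(np.arcsin(-R0[:,2]@ey)))
b,_=post(1.571,.168,-56,.006);print("exp",(b-PV)@ey,b[2]-.032)
for n in("side","scene","wrist"): shot(n,n+"2")
a=cv2.imread("pics/side2.png")[60:290,230:420];b=cv2.imread("pics/scene2.png")[180:410,220:420]
cv2.imwrite("pics/c2.png",cv2.resize(np.hstack([a,b]),None,fx=2,fy=2,interpolation=2))
```

```text
[ 0.57   -0.055   0.1977] [ 0.52  0.75 -0.23  1.46 -0.57  1.68  0.85] [-11.    6.   -2.9]
in-plane y,z 1.7031119083838985e-05 0.16566035706497237 x -1.5425991689065537e-05 th -58.62894152342882
exp 0.0016238580468892817 0.1668816107085055
```

View pics/c2.png

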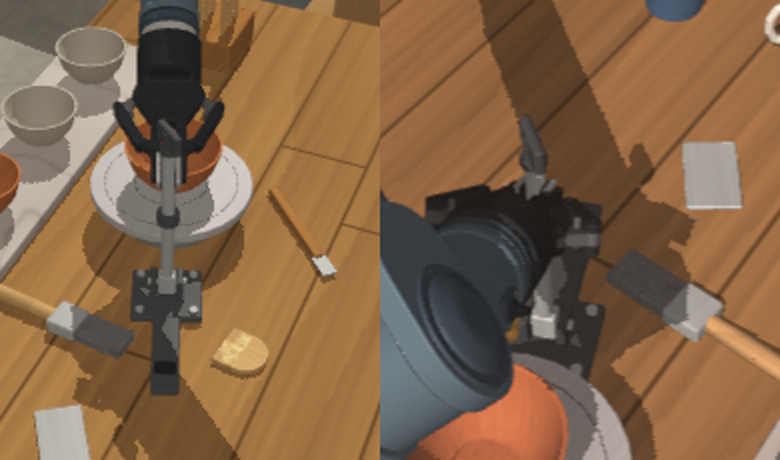

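Upright, with the reaction of about 10 N showing the stop. I open and back out along the tool axis.

>>> servo_tool(
  increments=[
    [[0,0,0,0,0,0,0],[0,0,0,0,0,0,0.5],[0,0,0,0,0,0,1],[0,0,0,0,0,0,1],[0,0,0,0,0,0,1],[0,0,-20,0,0,0,1],[0,0,-45,0,0,0,1],[0,0,-70,0,0,0,1],[0,0,-95,0,0,0,1],[0,0,-95,0,0,0,1]],
  ],
)

```text
time_s: 6.18
tcp_pos: [0.6082, -0.1384, 0.2514]
orientation: [[-0.205, 0.927, -0.314], [0.493, 0.375, 0.785], [0.846, 0.006, -0.534]]
wrist_force: [-0.5, -1.4, 0.4]
grip_width: 0.999
grip_force: 0.0
```

Run:
```python
from h import *
st=r.read_state();print(st["tcp_pos"].round(4),st["q"].round(2),st["wrist_force"].round(1))
print(inc(st["tcp_pos"]+np.array([0,0,.12]),Rt(np.radians(-40))))
T=PV+np.array([0,0,.32])
print(inc(T+ez*.07-.08*ey,Rt(0)),inc(T,Rt(0)))
im,d,st=shot("wrist","w3");shot("side","s3")
```

```text
[ 0.6082 -0.1384  0.2514] [ 0.56  0.8  -0.2   1.23 -0.55  1.85  0.81] [-0.5 -1.4  0.4]
[ 1.015e+02  7.000e-01 -6.410e+01  5.000e-01 -1.770e+01  1.000e-01]
[ 1.505e+02 -2.700e+00 -8.120e+01  5.000e-01 -5.770e+01 -1.000e-01] [ 1.34e+02 -3.60e+00  2.38e+01  5.00e-01 -5.77e+01 -1.00e-01]
```

View pics/w3.png

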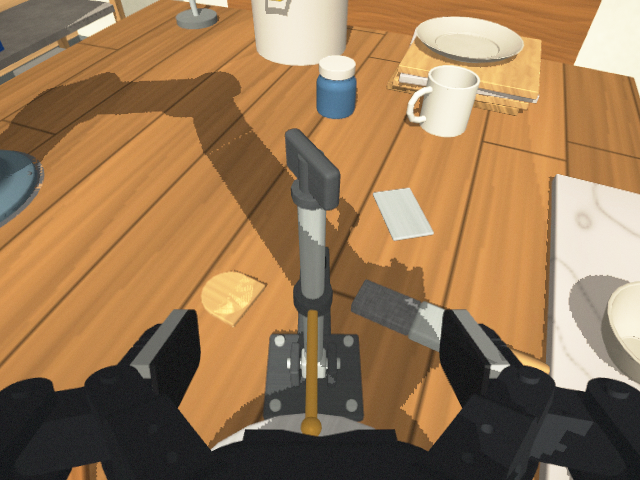

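The post stands upright, with the wing bar visible from (290,135) to (337,200). I raise the tool and turn it vertical, then measure the wing bar.

>>> servo_tool(
  increments=[
    [[25,0,-14,0,-4,0,1],[50,-1,-27,0,-9,0,1],[75,-1,-40,0,-15,0,1],[100,-2,-54,0,-21,0,1],[125,-2,-67,0,-28,0,1],[150,-3,-81,0.5,-35,0,1],[150,-3,-81,0.5,-42,0,1],[150,-3,-81,0.5,-49,0,1],[150,-3,-81,0.5,-56,0,1],[150,-3,-81,0.5,-58,0,1]],
  ],
)

```text
time_s: 7.12
tcp_pos: [0.5983, -0.1176, 0.4208]
orientation: [[-0.394, 0.919, -0.001], [0.919, 0.394, -0.0], [0.0, -0.001, -1.0]]
wrist_force: [-0.7, 1.4, 0.2]
grip_width: 1.0
grip_force: 0.0
```

Run:
```python
from h import *
st=r.read_state();print(st["tcp_pos"].round(4),st["q"].round(2),(np.array(st["orientation"])).round(3))
im,d,st=shot("wrist","w4");shot("side","s4")
for f in("w3","s3","w4","s4"):
    p=np.load(f"pics/{f}.npz")["p"]
    q=p.reshape(-1,3)-PV;q=q@np.column_stack([ex,ey,ez])
    k=(np.hypot(q[:,0],q[:,1])<.035)&(q[:,2]>.212)&(q[:,2]<.24);Q=q[k]
    if len(Q)<20: print(f,len(Q));continue
    top=Q[Q[:,2]>Q[:,2].max()-.004]
    for S in(Q,top):
        m=S[:,:2].mean(0);w=np.linalg.svd(S[:,:2]-m,full_matrices=False)[2][0]
        print(f,len(S),m.round(4),S[:,2].max().round(4),np.degrees(np.arctan2(w[1],w[0])).round(1)%180,((S[:,:2]-m)@w).min().round(3),((S[:,:2]-m)@w).max().round(3))
    # post axis
    for lo,hi in((.04,.09),(.125,.19)):
        R_=q[(np.hypot(q[:,0],q[:,1])<.03)&(q[:,2]>lo)&(q[:,2]<hi)];print("  rod",len(R_),R_.mean(0).round(4) if len(R_) else"")
print("to above",inc(PV+ez*.32,Rt(0)))
```

```text
[ 0.5983 -0.1176  0.4208] [ 0.25  0.22 -0.15  1.44  0.03  1.48  0.5 ] [[-0.394  0.919 -0.001]
 [ 0.919  0.394 -0.   ]
 [ 0.    -0.001 -1.   ]]
w3 2518 [ 0.0001 -0.0063] 0.233 122.5 -0.027 0.017
w3 1037 [ 0.     -0.0032] 0.233 120.7 -0.024 0.02
  rod 262 [ 0.0004 -0.0043  0.0652]
  rod 1778 [-0.0004 -0.0061  0.1606]
s3 143 [-0.0007  0.0042] 0.2362 123.3 -0.028 0.019
s3 42 [-0.0017  0.0024] 0.2362 120.3 -0.023 0.019
  rod 105 [-0.0003  0.0044  0.0661]
  rod 157 [-0.0013  0.0045  0.1587]
w4 890 [-0.0004  0.0003] 0.2336 120.1 -0.022 0.022
w4 766 [-0.0004  0.0003] 0.2336 119.9 -0.021 0.022
  rod 0 
  rod 0 
s4 140 [-0.0007  0.0037] 0.2356 122.7 -0.027 0.02
s4 43 [-0.0013  0.0016] 0.2356 119.7 -0.024 0.021
  rod 105 [-0.0001  0.0041  0.0646]
  rod 153 [-0.0013  0.0045  0.1592]
to above [69.7 -0.4 67.8 -0.2 -0.3  0.8]
```

View pics/w4.png

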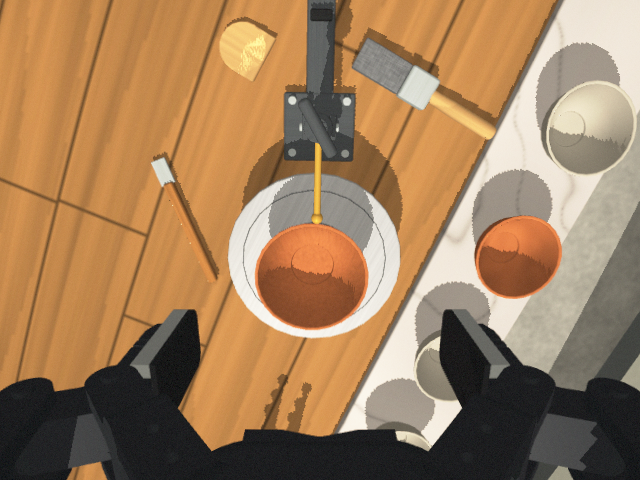

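The wing bar is centred on the axis and lies 120° counter-clockwise of the pin, so the screw is at about 2.09 rad. I move above it with the fingers square to the bar.

>>> servo_tool(
  increments=[
    [[20,0,10,0,0,-6,1],[40,0,20,0,0,-12,1],[60,0,30,0,0,-18,1],[70,-0.5,40,0,0,-24,1],[70,-0.5,60,0,0,-29,1],[70,-0.5,80,0,0,-29,1],[70,-0.5,100,0,0,-29,1],[70,-0.5,110,0,0,-29,1],[70,-0.5,110,0,0,-29,1],[70,-0.5,110,0,0,-29,1]],
  ],
)

```text
time_s: 8.05
tcp_pos: [0.5705, -0.0606, 0.3085]
orientation: [[-0.783, 0.622, -0.008], [0.622, 0.783, 0.002], [0.007, -0.004, -1.0]]
wrist_force: [0.4, 0.4, -0.4]
grip_width: 0.995
grip_force: 0.0
```

Run:
```python
from h import *
st=r.read_state();print(st["tcp_pos"].round(4),st["q"].round(2),st["qd"].round(2))
R=Rt(0)@Ro.from_euler("z",-30,degrees=True).as_matrix()
print(inc(PV+ez*.223-.0004*ex+.0003*ey,R))
```

```text
[ 0.5705 -0.0606  0.3085] [ 0.24  0.21 -0.24  1.69  0.05  1.26  0.89] [-0.   -0.02 -0.   -0.04  0.   -0.   -0.  ]
[ 4.   4.  53.5 -0.2 -0.4 -0.8]
```

>>> servo_tool(
  increments=[
    [[3.5,3.5,15,0,0,-0.8,1],[3.5,3.5,30,0,0,-0.8,1],[3.5,3.5,45,0,0,-0.8,1],[3.5,3.5,53,0,0,-0.8,1],[3.5,3.5,53,0,0,-0.8,1],[3.5,3.5,53,0,0,-0.8,0.3],[3.5,3.5,53,0,0,-0.8,-0.4],[3.5,3.5,53,0,0,-0.8,-1],[3.5,3.5,53,0,0,-0.8,-1],[3.5,3.5,53,0,0,-0.8,-1]],
  ],
  force=40,
)

```text
time_s: 8.88
tcp_pos: [0.5706, -0.0551, 0.2573]
orientation: [[-0.792, 0.61, -0.004], [0.61, 0.792, 0.001], [0.004, -0.002, -1.0]]
wrist_force: [0.1, 0.1, -0.1]
grip_width: 0.296
grip_force: 0.0
```

Run:
```python
from h import *
st=r.read_state();print(st["tcp_pos"].round(4),st["q"].round(2),st["wrist_force"].round(1),st["wrist_torque"].round(3),st["grip_width"],st["grip_force"])
print(((st["tcp_pos"]-PV)@np.column_stack([ex,ey,ez])).round(4), np.degrees(np.arctan2(st["orientation"][1,1],st["orientation"][0,1]))-22.3)
```

```text
[ 0.5706 -0.0551  0.2573] [ 0.23  0.24 -0.24  1.76  0.06  1.15  0.89] [ 0.1  0.1 -0.1] [-0.029  0.001 -0.054] 0.2961365443463293 0.0
[ 0.0005 -0.0003  0.2253] 30.08797392044797
```

Excellent alignment, with the fingers still closing. I finish the close and start turning clockwise (about +z of the tool).

>>> servo_tool(
  increments=[
    [[0,0,1,0,0,0,-1],[0,0,1,0,0,0,-1],[0,0,1,0,0,0,-1],[0,0,1,0,0,0,-1],[0,0,1,0,0,5,-1],[0,0,1,0,0,10,-1],[0,0,1,0,0,15,-1],[0,0,1,0,0,20,-1],[0,0,1,0,0,25,-1],[0,0,1,0,0,30,-1]],
  ],
  force=50,
)

```text
time_s: 9.72
tcp_pos: [0.5701, -0.0553, 0.256]
orientation: [[-0.377, 0.926, -0.005], [0.926, 0.377, 0.001], [0.003, -0.005, -1.0]]
wrist_force: [-1.5, -1.6, 2.5]
grip_width: 0.094
grip_force: 50.8
```

```bash
cat > s.py <<'E'
from h import *
st=r.read_state();print(st["time_s"],"q",st["q"].round(2),"F",st["wrist_force"].round(1),"T",st["wrist_torque"].round(3),st["grip_width"].round(3),st["grip_force"].round(1))
print(((st["tcp_pos"]-PV)@np.column_stack([ex,ey,ez])).round(4), "tooly",(np.degrees(np.arctan2(st["orientation"][1,1],st["orientation"][0,1]))-22.3).round(1))
E
python3 s.py
```

```text
Traceback (most recent call last):
  File "s.py", line 2, in <module>
    st=r.read_state();print(st["time_s"],"q",st["q"].round(2),"F",st["wrist_force"].round(1),"T",st["wrist_torque"].round(3),st["grip_width"].round(3),st["grip_force"].round(1))
                                                                                                                             ^^^^^^^^^^^^^^^^^^^^^^
AttributeError: 'float' object has no attribute 'round'
```

>>> servo_tool(
  increments=[
    [[0,0,0,0,0,7,-1],[0,0,0,0,0,14,-1],[0,0,0,0,0,21,-1],[0,0,0,0,0,28,-1],[0,0,0,0,0,35,-1],[0,0,0,0,0,42,-1],[0,0,0,0,0,49,-1],[0,0,0,0,0,56,-1],[0,0,0,0,0,63,-1],[0,0,0,0,0,70,-1]],
  ],
)

```text
time_s: 10.55
tcp_pos: [0.5697, -0.0552, 0.256]
orientation: [[0.743, 0.67, -0.006], [0.67, -0.743, 0.001], [-0.004, -0.005, -1.0]]
wrist_force: [-2.8, -1.1, 3.7]
grip_width: 0.093
grip_force: 50.9
```

```bash
sed -i 's/st\["grip_width"\].round(3),st\["grip_force"\].round(1)/st["grip_width"],st["grip_force"]/' s.py; python3 s.py
```

```text
10.55 q [ 0.06  0.23 -0.04  1.77  0.01  1.15 -0.82] F [-2.8 -1.1  3.7] T [-0.019  0.414  0.112] 0.09264212459030809 50.853872895240784
[-4.00e-04 -1.00e-04  2.24e-01] tooly -70.3
```

>>> servo_tool(
  increments=[
    [[0,0,0,0,0,4,-1],[0,0,0,0,0,8,-1],[0,0,0,0,0,12,-1],[0,0,0,0,0,15,-1],[0,0,0,0,0,18,-1],[0,0,0,0,0,20,-1],[0,0,0,0,0,22,-1],[0,0,0,0,0,24,-1],[0,0,0,0,0,24,-1],[0,0,0,0,0,24,-1]],
  ],
)

```text
time_s: 11.38
tcp_pos: [0.5696, -0.055, 0.256]
orientation: [[0.948, 0.319, -0.007], [0.319, -0.948, 0.0], [-0.006, -0.002, -1.0]]
wrist_force: [-4.0, -1.9, 4.7]
grip_width: 0.09
grip_force: 57.9
```

```bash
python3 s.py
```

```text
11.3833 q [ 0.02  0.23  0.01  1.77 -0.    1.15 -1.22] F [-4.  -1.9  4.7] T [-0.118  0.716  0.94 ] 0.09006385351013753 57.87805405037943
[-4.00e-04  1.00e-04  2.24e-01] tooly -93.7
```

The moment rises sharply to 0.94 N m at about -92°, so the screw has bottomed. I hold briefly, then back off 92° as commanded (2° of that takes up the wind-up).

>>> servo_tool(
  increments=[
    [[0,0,0,0,0,0,-1],[0,0,0,0,0,0,-1],[0,0,0,0,0,-6,-1],[0,0,0,0,0,-12,-1],[0,0,0,0,0,-18,-1],[0,0,0,0,0,-24,-1],[0,0,0,0,0,-30,-1],[0,0,0,0,0,-37,-1],[0,0,0,0,0,-44,-1],[0,0,0,0,0,-51,-1]],
  ],
)

```text
time_s: 12.22
tcp_pos: [0.5699, -0.0553, 0.256]
orientation: [[0.348, 0.937, -0.006], [0.937, -0.348, 0.002], [-0.0, -0.006, -1.0]]
wrist_force: [-4.4, -0.8, 4.1]
grip_width: 0.091
grip_force: 51.0
```

>>> servo_tool(
  increments=[
    [[0,0,0,0,0,-7,-1],[0,0,0,0,0,-14,-1],[0,0,0,0,0,-20,-1],[0,0,0,0,0,-26,-1],[0,0,0,0,0,-32,-1],[0,0,0,0,0,-37,-1],[0,0,0,0,0,-41,-1],[0,0,0,0,0,-41,-1],[0,0,0,0,0,-41,-1],[0,0,0,0,0,-41,-1]],
  ],
)

```text
time_s: 13.05
tcp_pos: [0.5701, -0.0553, 0.256]
orientation: [[-0.346, 0.938, -0.005], [0.938, 0.346, 0.001], [0.003, -0.005, -1.0]]
wrist_force: [-2.4, -0.7, 5.6]
grip_width: 0.093
grip_force: 51.0
```

```bash
python3 s.py
```

```text
13.05 q [ 0.18  0.24 -0.17  1.76  0.04  1.15  0.34] F [-2.4 -0.7  5.6] T [-0.098  0.555  0.092] 0.09312096004013079 51.00206673145294
[ 0.     -0.0003  0.224 ] tooly -2.1
```

Release slowly, then rise straight up.

>>> servo_tool(
  increments=[
    [[0,0,0,0,0,0,-0.4],[0,0,0,0,0,0,0.2],[0,0,0,0,0,0,0.6],[0,0,0,0,0,0,1],[0,0,0,0,0,0,1],[0,0,0,0,0,0,1],[0,0,-20,0,0,0,1],[0,0,-50,0,0,0,1],[0,0,-80,0,0,0,1],[0,0,-110,0,0,0,1]],
  ],
)

```text
time_s: 13.88
tcp_pos: [0.5704, -0.0551, 0.3663]
orientation: [[-0.348, 0.937, -0.006], [0.937, 0.348, 0.001], [0.004, -0.006, -1.0]]
wrist_force: [0.3, -0.3, 0.2]
grip_width: 1.0
grip_force: 0.0
```

>>> servo_tool(
  increments=[
    [[-20,0,-10,0,0,0,1],[-40,0,-20,0,0,0,1],[-60,0,-30,0,0,0,1],[-70,0,-40,0,0,0,1],[-70,0,-40,0,0,0,1],[-70,0,-40,0,0,0,1],[-70,0,-40,0,0,0,1],[-70,0,-40,0,0,0,1],[-70,0,-40,0,0,0,1],[-70,0,-40,0,0,0,1]],
  ],
)

```text
time_s: 14.72
tcp_pos: [0.595, -0.1197, 0.4047]
orientation: [[-0.35, 0.937, -0.007], [0.937, 0.35, 0.002], [0.004, -0.006, -1.0]]
wrist_force: [-0.4, 0.5, 1.0]
grip_width: 1.002
grip_force: 0.0
```

```bash
python3 s.py
python3 - <<'E'
from h import *
shot("wrist","w9");shot("side","s9")
for f in("w9","s9"):
    p=np.load(f"pics/{f}.npz")["p"]
    q=p.reshape(-1,3)-PV;q=q@np.column_stack([ex,ey,ez])
    Q=q[(np.hypot(q[:,0],q[:,1])<.035)&(q[:,2]>.212)&(q[:,2]<.24)]
    if len(Q)<10: print(len(Q));continue
    S=Q[Q[:,2]>Q[:,2].max()-.005]
    m=S[:,:2].mean(0);w=np.linalg.svd(S[:,:2]-m,full_matrices=False)[2][0]
    print(f,len(S),m.round(4),S[:,2].max().round(4),np.degrees(np.arctan2(w[1],w[0])).round(1)%180)
    R_=q[(np.hypot(q[:,0],q[:,1])<.03)&(q[:,2]>.125)&(q[:,2]<.19)];print(" rod",len(R_),R_.mean(0).round(4) if len(R_) else "")
E
```

```text
14.7167 q [ 0.24  0.22 -0.13  1.48  0.03  1.45  0.47] F [-0.4  0.5  1. ] T [ 0.028 -0.041 -0.016] 1.0015387725805025 0.0
[-0.0014 -0.0693  0.3727] tooly -1.8
w9 917 [-0.0003  0.0004] 0.2338 87.8
 rod 0 
s9 48 [-0.0005  0.0027] 0.2361 86.5
 rod 153 [-0.0013  0.0048  0.1578]
```

View pics/w9.png

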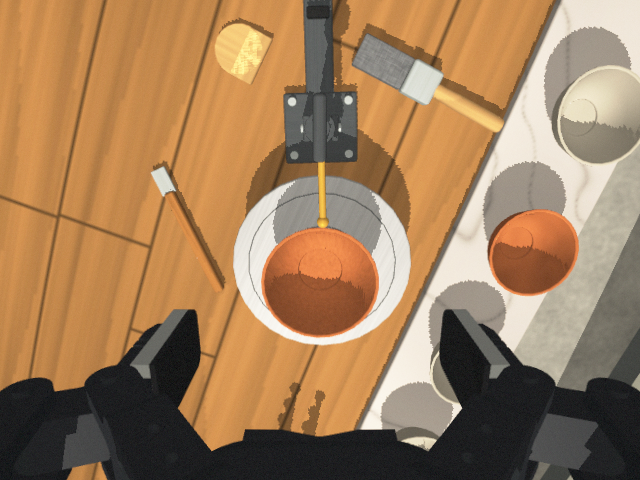

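The wing bar (320,97 to 320,160) lies square to the pin, measured at 88°. The post is upright and the bowl has not moved.

```bash
python3 -c "
from cell import r
print(r.job_done())"
```

```text
the job is handed in; nothing more can be done
None
```

The job is handed in: the post stands upright at its stop, the thumbscrew was bottomed (felt as a jump to 0.94 N m) and backed off to a measured 88°, the gripper is clear, and nothing else was seen to move; the hand-in returned no verdict.

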